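# Scent the room with the desk fan

## Robot

A 6-joint arm with a two-finger parallel gripper is mounted at the origin on the work surface. World frame = base frame: x ahead of the robot, y to its left, z up, the work surface at z = 0. Lengths are in m, angles in rad, forces in N, time in s.
With the tool pointing down it reaches from about 0.35 to 0.975 m from the base axis. Payload 4.9 kg.
Tool frame: the origin (TCP) lies between the finger pads; the fingertips stand tip_extent ahead of it and the grasp point (between the pads) lies 5 mm behind it (tip_extent is the distance from the TCP to the fingertips, in m); z points along the fingers, y is the direction in which the jaws open and shut (so a half turn about z gives the same grasp; the last joint's range is limited). The gripper opens to 85 mm and grips with 20 to 120 N. Pads are 22 mm wide; open, the fingers measure 114 mm over their backs; the gripper's body (76 mm by 85 mm) begins 54 mm behind the grasp point. The pads swing forward as they close: fully open they stand 13 mm farther back than shut.
Start: joints at [-1.36, 0.053, 1.613, -0, 1.476, -0.119], TCP at [0.202, -0.591, 0.245] pointing down, gripper open.
Joint ranges: [-3.01, 3.01], [-1.01, 2.22], [0.06, 2.58], [-1.02, 4.17], [0.09, 2.62], [-3.14, 3.14]. Speed limits (rad/s): [2.57, 2.57, 3.14, 3.14, 3.14, 3.14].

## Interface

Orientations are given as a rotation vector (axis times angle).
In Python, from station import * gives the robot as it stands.
- The arm moves only by the shell command python3 -m jog 'ROWS' [FORCE]. ROWS is JSON, a list that holds one entry, the list of rows, each a list of 7 numbers: the closure in counts, from 0 (fully open) to 255 (shut), then the shift along the tool's x, y, z in m, then the turn, a rotation vector about the tool's x, y, z in degrees. In form: [[[hand, tx, ty, tz, wx, wy, wz], ...]]. A call has exactly 10 rows; each row shifts and turns the commanded pose from where the row before left it, along the tool's axes as they then stand; what a row does not reach is not made up. A row lasts 1/8 s, in which the tool goes at most 62.5 mm and 10.7 degrees, less where a joint would pass 70% of its speed; a pose out of reach is approached as far as the arm can. A call is refused whole if a number of a shift passes 0.0625 or a number of a turn 10.7, either way. A call with a gripper value outside its range is refused whole. The fingers move at their own pace and stop on an object; FORCE is the grip in N (left out, the last holds). Time passes only in rows, so rows that do not move let the fingers close, or fill a call up. It gives the time, the measured TCP pose, the force and the opening at its end, in the units of the state.
- get_obs(): the state, without advancing time (a new reading comes with each control period).
- camera(name): name is "scene" or "side" or "wrist"; returns a dict with "color" (384x512x3 uint8, red, green, blue), "K" (3x3 intrinsics, pixels), "position" and "orientation" of the camera in the world. Camera axes: x right, y down, z forward; pixel columns grow to the right and rows downward; lengths in m; the calibration is good to about 2 mm. A picture is of the moment at which its call begins. There is no depth.
- finish_job(): hands the job in, once; it reports no verdict.
The state is a dict: "t": time; "joint_pos": joint angles; "joint_vel": joint speeds; "joint_efforts": joint torques, N m; "ee_pos": TCP position; "tool_rot": TCP orientation; "contact_force": force on the tool from outside, world axes, zero at the start; "torque": the same for the moment, N m; "finger_gap": finger opening in m.
Only numpy, scipy, OpenCV 4.12 (cv2) and the standard library are available. Lean on these libraries where they do the work, as an engineer would, in place of code of your own. Each camera call takes 0.05 s, during which the arm holds its last target.

## Task

Freshen the guest room with the desk fan: slide open the green-lidded box, take out the scent cartridge and stand it flat in the black scent tray on the fan's foot; then click the fan's dial round to speed 4. Keep the blue and orange lids shut and leave the other things on the desk alone.

Things in the scene. Friction and masses are not known exactly. Their poses are not given: they have to be found in the camera images.
- cartridge_mid (a point): centre of the scent cartridge, a cream block with a green band and black slots on top: 80 mm long (x) by 34 mm wide (y) by 40 mm high (z up), about 90 g. It starts standing flat on the floor of the green-lidded box, hidden by the lid, anywhere within about 5 mm of the well's middle, its long side roughly along the box's x.
- box_green_well (a point): middle of the inner floor of the well under the green lid: 103 mm (x) by 93 mm (y) inside, 49 mm deep; floor 18 mm above the desk; x points the way the lid opens. Behind it is a solid deck at rim height where the lid parks. The three boxes (light wood, in a row on a dark board, 113 mm apart, fixed) differ only in lid colour; which stands where varies.
- lid_green (a joint): sliding green lid of a box, 115 x 103 x 6 mm, its top 74 mm above the desk. Value in m: 0 = shut, 0.1 = fully open. It slides horizontally away from the robot along its box's x axis, about 2 N of friction, stays where left. When fully open the well is clear and the handle stands 16 mm beyond the well's far inner wall, 24 mm high above the lid.
- lid_green_handle (a point): middle of the white handle bar standing on the green lid near its robot-side edge: 14 mm thick along the slide, 44 mm long across it, 24 mm high (12 mm above and below this point), solid and upright; x points the way the lid opens, z up. It moves with the lid.
- lid_blue (a joint): sliding blue lid of a box, 115 x 103 x 6 mm, its top 74 mm above the desk. Value in m: 0 = shut, 0.1 = fully open. It slides horizontally away from the robot along its box's x axis, about 2 N of friction, stays where left. To be left shut.
- lid_orange (a joint): sliding orange lid of a box, 115 x 103 x 6 mm, its top 74 mm above the desk. Value in m: 0 = shut, 0.1 = fully open. It slides horizontally away from the robot along its box's x axis, about 2 N of friction, stays where left. To be left shut.
- lid_blue_handle (a point): middle of the white handle bar standing on the blue lid near its robot-side edge: 14 mm thick along the slide, 44 mm long across it, 24 mm high (12 mm above and below this point), solid and upright; x points the way the lid opens, z up. It moves with the lid.
- lid_orange_handle (a point): middle of the white handle bar standing on the orange lid near its robot-side edge: 14 mm thick along the slide, 44 mm long across it, 24 mm high (12 mm above and below this point), solid and upright; x points the way the lid opens, z up. It moves with the lid.
- scent_tray (a point): middle of the inner floor of the shallow black scent tray on the foot of the white desk fan. Inside 120 mm (x) by 80 mm (y), its rim 13 mm above this floor, walls 5 mm thick; floor 25 mm above the desk; z up. The dial's axis is 140 mm away towards +y.
- fan: the white desk fan, fixed to the desk. Origin on the desk under its console, z up. The console (136 mm wide, up to 138 mm high, front towards -x) carries the dial on its slope; the scent tray is 140 mm to -y of the origin. The fan's upright caged head, 280 mm across, lowest point 210 mm above the desk, stands 190 mm from the origin towards +x (100 mm thick).
- dial (a joint): the fan's speed dial, a switch with clicks. Value in rad: 0 = off (red dot), then speeds 1 to 5 (that many black dots) every 0.524 rad (30 degrees): speed 4 is 2.094. Stops at 0 and 2.618. It grows when turned clockwise as seen facing the dial. It snaps to the nearest position when let go; about 0.1 N m moves it on by a click. It starts at off, 1 or 2.
- dial_grip (a point): on the dial's axis in the middle of the black grip bar (66 mm long, 16 mm wide); the bar's outer face is 16 mm farther out, the 68 mm round disc under it 14 mm farther in, the panel 25 mm in. z points out of the panel, 35 degrees from vertical, leaning to the robot; x points along the bar to its white-marked pointer end and turns with the dial. The dial's value grows with a negative turn about z.
- tumbler_a: clear glass tumbler, 72 mm wide, 90 mm high, standing on the grey serving tray at the back; loose, to be left alone. Origin at the centre of its underside.
- tumbler_b: second clear glass tumbler, same size, on the same tray; loose, to be left alone. Origin at the centre of its underside.
- bottle: green glass water bottle, 64 mm wide, 200 mm high, at the back; loose, to be left alone. Origin at the centre of its underside.
- mug: blue mug, 76 mm wide, 90 mm high, on the desk near the robot between the fan and the boxes; loose, to be left alone. Origin at the centre of its underside.
- brush: clothes brush lying on the desk in front of the boxes, 175 mm long, 25 mm high; loose, to be left alone. Origin at the centre of its underside.
- clock: white cube-shaped clock, 50 x 90 x 90 mm, to the right of the boxes; loose, to be left alone. Origin at the centre of its underside.

How it is judged:
By the outcome, as a careful person would: the job done as asked, in the order asked, and still so for the second after the job is handed in, with the robot touching nothing.
It also fails if it takes over 72 s, if anything falls off the work surface, if the arm or the gripper's body presses on something with over 40 N, if the wrist force passes 120 N, or if a joint passes its speed limit or range.

## Working session

There is one attempt and no reset: what is moved stays moved. The work goes in short steps, Python scripts to look and compute and a shell command to move; the robot and the scene stay as the last step left them, time stands still between calls to the robot, and variables do not carry over. Pictures are saved under pics/ and viewed, and the job is handed in when it is done.

```bash
ls; mkdir -p pics
python3 - <<'E'
from station import *
import cv2
o=get_obs(); print({k:o[k] for k in ('t','ee_pos','tool_rot','finger_gap','contact_force')})
import station; print([n for n in dir(station) if not n.startswith('_')]); print(getattr(station,'tip_extent',None))
for n in ('scene','side','wrist'):
    c=camera(n); cv2.imwrite(f'pics/{n}0.png',c['color'][:,:,::-1]); print(n,c['K'],c['position'],c['orientation'])
E
```

```text
pics
{'t': 0.0, 'ee_pos': array([ 0.202273  , -0.59072952,  0.24408147]), 'tool_rot': array([-3.09694652e+00, -5.15394646e-01,  2.04550604e-04]), 'finger_gap': 0.08525548455517132, 'contact_force': array([-0.41361208,  0.22299086, -0.14975545])}
['Unreachable', 'camera', 'finish_job', 'get_obs', 'tip_extent']
0.014
scene [[397.79618861   0.         256.74448478]
 [  0.         397.79618861 196.9942357 ]
 [  0.           0.           1.        ]] [1.58476552 0.06750401 0.83097327] [-1.49973109 -1.83192703  0.96607703]
side [[453.50180925   0.         254.93773929]
 [  0.         453.50180925 193.6751496 ]
 [  0.           0.           1.        ]] [-0.31008709  0.65037312  0.84023016] [-1.01834101  2.24068793 -1.24411442]
wrist [[290.51039172   0.         257.11391489]
 [  0.         290.51039172 189.56840041]
 [  0.           0.           1.        ]] [ 0.27586042 -0.56597578  0.37223449] [ 2.34487894 -1.67533727 -0.26148538]
```

View pics/scene0.png

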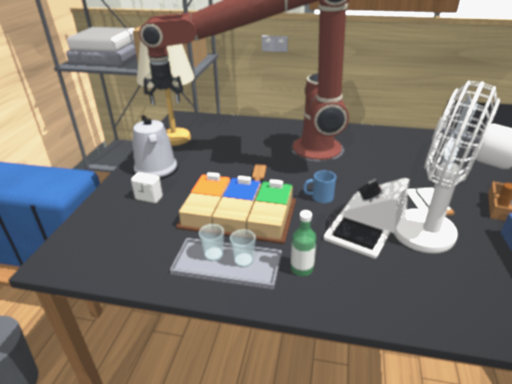

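View pics/side0.png

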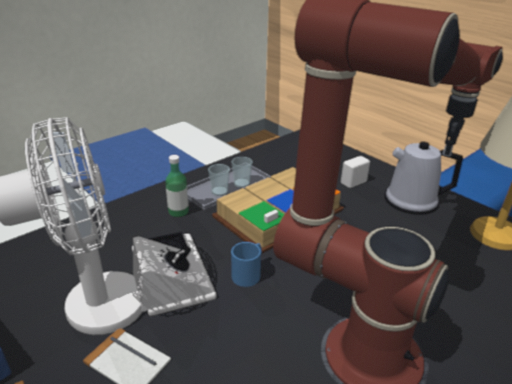

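View pics/wrist0.png

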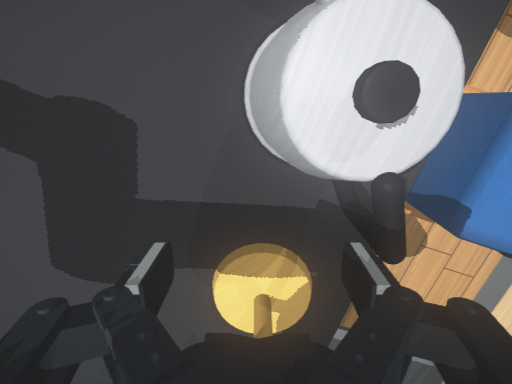

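The scene view shows the green lid at about (275,193), blue (243,188), orange (212,185), the mug (322,186), the tray (357,235) and the dial (372,190). Next I'll zoom in and measure.

```bash
cat > h.py <<'E'
import numpy as np, cv2
from scipy.spatial.transform import Rotation as R
from station import *
def ray(c,u,v):
    d=R.from_rotvec(c['orientation']).as_matrix()@np.linalg.solve(c['K'],[u,v,1.]); return np.array(c['position']),d/np.linalg.norm(d)
def onz(c,u,v,z):
    p,d=ray(c,u,v); return p+d*(z-p[2])/d[2]
def proj(c,P):
    q=R.from_rotvec(c['orientation']).as_matrix().T@(np.asarray(P)-c['position']); q=c['K']@q; return q[:2]/q[2]
def tri(c1,uv1,c2,uv2):
    p,d=ray(c1,*uv1); q,e=ray(c2,*uv2)
    s=np.linalg.lstsq(np.c_[d,-e],q-p,rcond=None)[0]; a=p+d*s[0]; b=q+e*s[1]; return (a+b)/2, np.linalg.norm(a-b)
def crop(c,x0,y0,x1,y1,k,name):
    im=c['color'][y0:y1,x0:x1,::-1]; im=cv2.resize(im,None,fx=k,fy=k,interpolation=cv2.INTER_CUBIC)
    for x in range((x0//10+1)*10,x1,10):
        cv2.line(im,((x-x0)*k,0),((x-x0)*k,6),(0,0,255),1)
        if x%20==0: cv2.putText(im,str(x),((x-x0)*k-10,18),0,.4,(0,0,255),1)
    for y in range((y0//10+1)*10,y1,10):
        cv2.line(im,(0,(y-y0)*k),(6,(y-y0)*k),(0,0,255),1)
        if y%20==0: cv2.putText(im,str(y),(8,(y-y0)*k+4),0,.4,(0,0,255),1)
    cv2.imwrite('pics/'+name,im)
E
python3 - <<'E'
from h import *
s=camera('scene'); d=camera('side')
crop(s,175,165,305,245,6,'s1.png'); crop(s,315,165,445,265,6,'s2.png'); crop(d,120,180,310,310,4,'d1.png')
for n,c in(('scene',s),('side',d)):
    hsv=cv2.cvtColor(c['color'],cv2.COLOR_RGB2HSV)
    for col,lo,hi in(('green',(50,150,60),(75,255,255)),('blue',(108,150,100),(125,255,255)),('orange',(8,190,150),(20,255,255))):
        m=cv2.inRange(hsv,lo,hi); 
        k,l,st,ce=cv2.connectedComponentsWithStats(m)
        for i in np.argsort(-st[1:,4])[:2]+1:
            if st[i,4]<60: continue
            cs,_=cv2.findContours((l==i).astype(np.uint8),cv2.RETR_EXTERNAL,cv2.CHAIN_APPROX_NONE)
            q=cv2.approxPolyDP(cv2.convexHull(cs[0]),3,True)[:,0]
            print(n,col,st[i],[ (tuple(map(int,p)),onz(c,*p,.074)[:2].round(3)) for p in q])
E
```

```text
scene blue [224 178  34  21 428] [((232, 178), array([ 0.425, -0.272])), ((257, 182), array([ 0.434, -0.179])), ((252, 197), array([ 0.527, -0.177])), ((224, 195), array([ 0.533, -0.271]))]
scene blue [  9 231  30  19 173] [((9, 231), array([ 0.838, -0.854])), ((38, 239), array([ 0.853, -0.744])), ((38, 245), array([ 0.877, -0.727])), ((32, 249), array([ 0.895, -0.733])), ((15, 243), array([ 0.882, -0.798]))]
side green [240 202  43  28 506] [((240, 213), array([ 0.534, -0.059])), ((264, 202), array([ 0.532, -0.153])), ((282, 215), array([ 0.446, -0.146])), ((277, 223), array([ 0.427, -0.107])), ((262, 229), array([ 0.434, -0.055]))]
side blue [268 190  25  22 292] [((292, 191), array([ 0.521, -0.264])), ((285, 211), array([ 0.455, -0.168])), ((268, 200), array([ 0.532, -0.17 ]))]
```

View pics/s1.png

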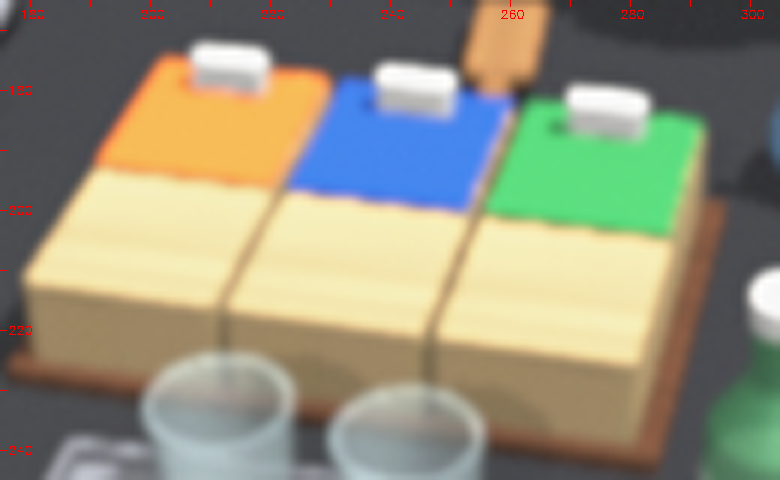

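View pics/s2.png

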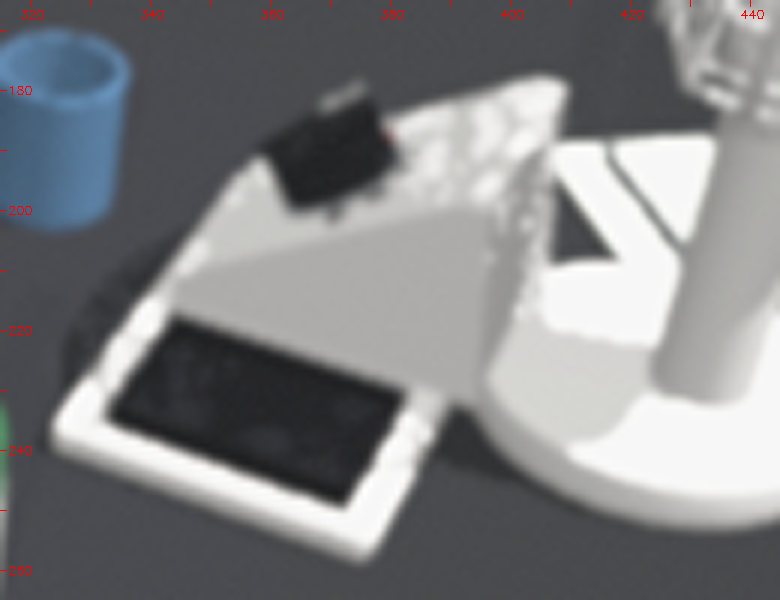

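View pics/d1.png

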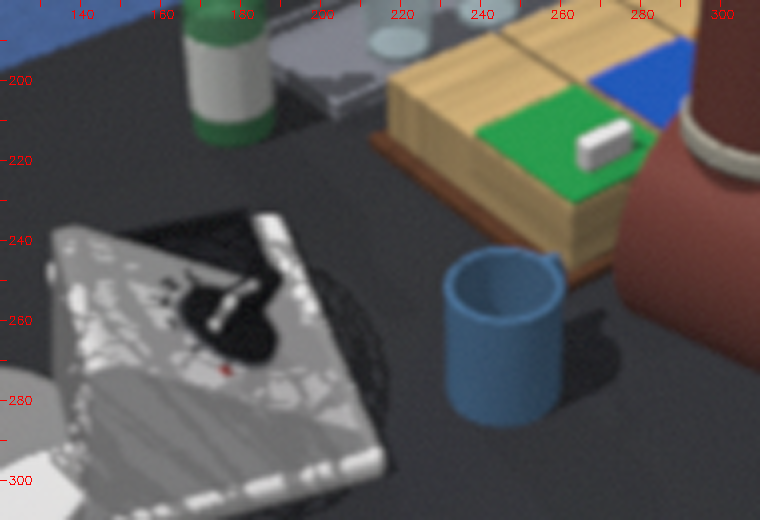

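Run:
```python
from h import *
s=camera('scene'); d=camera('side')
def P(c,x0,y0,k,pts,z): return np.array([onz(c,x0+(a+.5)/k-.5,y0+(b+.5)/k-.5,z) for a,b in pts])
def show(n,p):
    print(n,p[:,:2].round(4).tolist(),'mid',p[:,:2].mean(0).round(4),'sides',[ (np.linalg.norm(p[i]-p[i-1]).round(4)) for i in range(len(p))],'dir',[np.degrees(np.arctan2(*(p[i]-p[i-1])[[1,0]])).round(1) for i in range(len(p))])
show('lid s',P(s,175,165,6,[(525,95),(705,122),(668,237),(483,212)],.074))
show('lid d',P(d,120,180,4,[(475,132),(577,85),(575,202)],.074))
show('whole s top far edge',P(s,175,165,6,[(23,283),(638,366)],.068))
show('handle d top',P(d,120,180,4,[(577,142),(618,118),(632,124),(592,150)],.098))
show('handle s top',P(s,175,165,6,[(568,88),(645,95),(650,108),(568,100)],.098))
show('tray',P(s,315,165,6,[(178,318),(405,390),(347,507),(108,415)],.038))
show('foot',P(s,315,165,6,[(52,428),(362,550)],.03))
o=get_obs();T=R.from_rotvec(o['tool_rot']);w=camera('wrist')
print('cam in tool',T.inv().apply(w['position']-o['ee_pos']),(T.inv()*R.from_rotvec(w['orientation'])).as_rotvec(), T.as_matrix().round(3))
```

```text
lid s [[0.4203, -0.1633], [0.4294, -0.0554], [0.5457, -0.0601], [0.5416, -0.163]] mid [ 0.4842 -0.1104] sides [np.float64(0.1213), np.float64(0.1083), np.float64(0.1164), np.float64(0.103)] dir [np.float64(-179.9), np.float64(85.2), np.float64(-2.3), np.float64(-92.3)]
lid d [[0.5387, -0.0561], [0.5366, -0.1568], [0.4274, -0.0544]] mid [ 0.5009 -0.0891] sides [np.float64(0.1113), np.float64(0.1007), np.float64(0.1497)] dir [np.float64(-0.9), np.float64(-91.2), np.float64(136.9)]
whole s top far edge [[0.6433, -0.3919], [0.6504, -0.06]] mid [ 0.6469 -0.2259] sides [np.float64(0.3321), np.float64(0.3321)] dir [np.float64(-91.2), np.float64(88.8)]
handle d top [[0.4556, -0.0814], [0.4586, -0.1247], [0.4465, -0.1271], [0.4415, -0.0828]] mid [ 0.4506 -0.104 ] sides [np.float64(0.0142), np.float64(0.0434), np.float64(0.0124), np.float64(0.0446)] dir [np.float64(5.8), np.float64(-86.0), np.float64(-168.7), np.float64(96.5)]
handle s top [[0.4453, -0.1332], [0.4444, -0.0888], [0.4574, -0.0839], [0.4578, -0.1309]] mid [ 0.4512 -0.1092] sides [np.float64(0.0127), np.float64(0.0444), np.float64(0.0139), np.float64(0.047)] dir [np.float64(-169.8), np.float64(91.1), np.float64(20.5), np.float64(-89.5)]
tray [[0.5344, 0.1294], [0.5737, 0.2458], [0.6705, 0.2139], [0.6229, 0.0966]] mid [0.6004 0.1714] sides [np.float64(0.0944), np.float64(0.1228), np.float64(0.102), np.float64(0.1266)] dir [np.float64(159.6), np.float64(71.4), np.float64(-18.3), np.float64(-112.1)]
foot [[0.629, 0.0693], [0.6911, 0.2215]] mid [0.6601 0.1454] sides [np.float64(0.1644), np.float64(0.1644)] dir [np.float64(-112.2), np.float64(67.8)]
cam in tool [ 7.76799413e-02  1.11849697e-04 -1.28062096e-01] [-0.24060298 -0.24103321  1.557376  ] [[ 0.946  0.324 -0.   ]
 [ 0.324 -0.946  0.001]
 [ 0.    -0.001 -1.   ]]
```

Run:
```python
from h import *
s=camera('scene'); d=camera('side');w=camera('wrist')
print('lamp',onz(w,262,290,0),onz(s,175,137,0),onz(d,497,232,0))
print('kettle',onz(s,155,165,0),onz(d,412,195,0)); print(tri(s,(150,123),d,(424,146)))
print('lamp stem/shade', tri(s,(165,90),d,(505,195)))
print('lamp side top',[onz(d,u,v,.3) for u,v in((490,110),(475,150))])
print('camfwd', R.from_rotvec(get_obs()['tool_rot']).inv().apply(ray(w,*w['K'][:2,2])[1]))
```

```text
lamp [ 0.01546553 -0.66305079  0.        ] [ 0.01162317 -0.65901521  0.        ] [ 0.02182686 -0.66850474  0.        ]
kettle [ 0.27244081 -0.64529688  0.        ] [ 0.3124725  -0.65481189  0.        ]
(array([ 0.29702537, -0.62209368,  0.2033823 ]), np.float64(0.005038779488880805))
lamp stem/shade (array([ 0.02192246, -0.64999   ,  0.18882953]), np.float64(0.08874058306591656))
lamp side top [array([ 0.20958374, -0.83565136,  0.3       ]), array([ 0.1049094 , -0.51843651,  0.3       ])]
camfwd [-3.02055245e-01 -2.72386276e-04  9.53290383e-01]
```

```bash
python3 -m jog '[[[0,0.0436,-0.0422,-0.005,0,0,0],[0,0.0436,-0.0422,0,0,0,0],[0,0.0436,-0.0422,0,0,0,0],[0,0.0436,-0.0422,0.005,0,0,0],[0,0.0436,-0.0422,0.005,0,0,0],[0,0.0436,-0.0422,0.005,0,0,0],[0,0.0436,-0.0422,0.005,0,0,0],[0,0.0436,-0.0422,0.005,0,0,0],[0,0.0436,-0.0422,0.005,0,0,0],[0,0,0,0,0,0,10]]]' 30
python3 - <<'E'
from h import *
w=camera('wrist'); cv2.imwrite('pics/w1.png',w['color'][:,:,::-1])
o=get_obs(); print(o['t'],o['ee_pos'],R.from_rotvec(o['tool_rot']).as_matrix().round(3),o['joint_pos'])
E
```

```text
t: 1.8
ee_pos: [0.4515, -0.1011, 0.22]
tool_rot: [-3.131, -0.247, 0.0]
contact_force: [0.3, -0.4, 0.2]
finger_gap: 0.0853
1.85 [ 0.45116807 -0.10265938  0.22017974] [[ 0.989  0.15  -0.   ]
 [ 0.15  -0.989  0.   ]
 [-0.    -0.    -1.   ]] [-3.84815533e-01 -3.36661472e-01  2.00523687e+00  4.34801661e-05
  1.47331081e+00  1.03498572e+00]
```

View pics/w1.png

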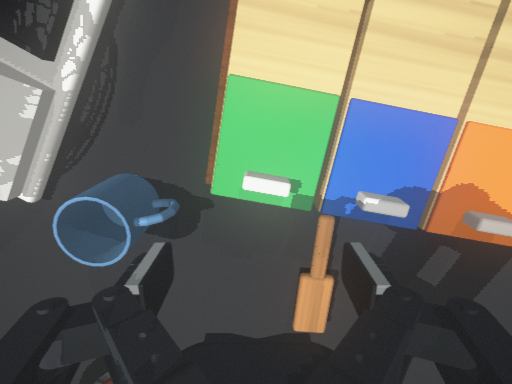

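Run:
```python
from h import *
w=camera('wrist')
hsv=cv2.cvtColor(w['color'],cv2.COLOR_RGB2HSV)
m=cv2.inRange(hsv,(50,120,60),(75,255,255)); k,l,st,ce=cv2.connectedComponentsWithStats(m); i=1+np.argmax(st[1:,4])
cs,_=cv2.findContours((l==i).astype(np.uint8),cv2.RETR_EXTERNAL,cv2.CHAIN_APPROX_NONE)
q=np.array([onz(w,*p,.074)[:2] for p in cs[0][:,0]],np.float32)
print('lid',cv2.minAreaRect(q)); print(cs[0][:,0].min(0),cs[0][:,0].max(0))
crop(w,225,160,345,240,6,'w1h.png')
for n,u,v,z in(('mug rim c',94,231,.09),('brush head',314,303,.025),('brush tip',325,220,.02)): print(n,onz(w,u,v,z))
```

```text
lid ((0.48593011498451233, -0.10972736775875092), (0.10059238225221634, 0.11219698190689087), 88.58271026611328)
[210  75] [333 206]
mug rim c [0.38108879 0.04789853 0.09      ]
brush head [ 0.28134802 -0.20505884  0.025     ]
brush tip [ 0.39891673 -0.19470383  0.02      ]
```

View pics/w1h.png

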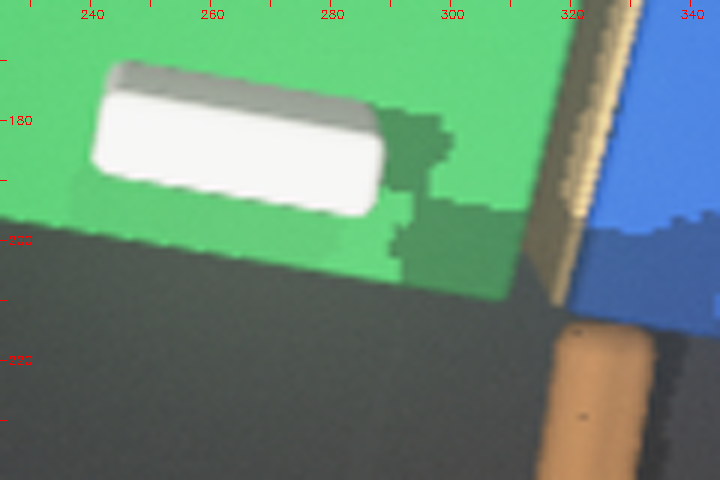

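```bash
python3 -m jog '[[[255,0,0,0,0,0,10],[255,-0.036,0.006,0,0,0,0],[255,0,0,0.03,0,0,0],[255,0,0,0.047,0,0,0],[255,0,0,0.047,0,0,0],[255,0.02,0,0,0,0,0],[255,0.022,0,0,0,0,0],[255,0.022,0,0,0,0,0],[255,0.022,0,0,0,0,0],[255,0.022,0,0,0,0,0]]]' 30
python3 - <<'E'
from h import *
w=camera('wrist'); cv2.imwrite('pics/w2.png',w['color'][:,:,::-1])
o=get_obs(); print(o['t'],o['ee_pos'],R.from_rotvec(o['tool_rot']).as_matrix().round(3),o['contact_force'])
E
```

```text
t: 3.15
ee_pos: [0.522, -0.1132, 0.0956]
tool_rot: [-3.141, 0.028, 0.004]
contact_force: [-1.2, 0.1, -0.4]
finger_gap: 0.0001
3.2 [ 0.52454023 -0.11356012  0.09640555] [[ 1.    -0.018  0.001]
 [-0.018 -1.    -0.   ]
 [ 0.001  0.    -1.   ]] [-0.84078105  0.47515789 -0.05477926]
```

View pics/w2.png

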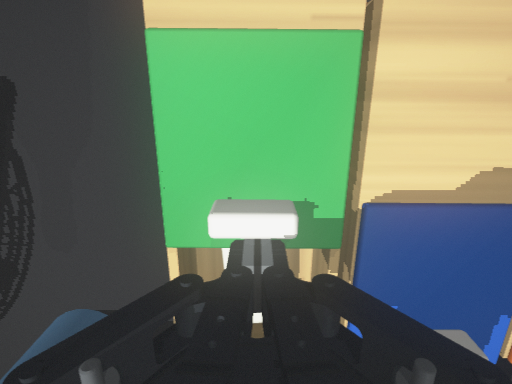

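```bash
python3 -m jog '[[[255,0.003,0,0,0,0,0],[255,0.003,0,0,0,0,0],[255,0.002,0,0,0,0,0],[255,0.001,0,0,0,0,0],[255,0.001,0,0,0,0,0],[255,0.001,0,0,0,0,0],[255,0,0,0,0,0,0],[255,0,0,0,0,0,0],[255,0,0,0,0,0,0],[255,0,0,0,0,0,0]]]'
python3 - <<'E'
from h import *
w=camera('wrist'); cv2.imwrite('pics/w3.png',w['color'][:,:,::-1])
s=camera('scene'); crop(s,175,165,305,245,6,'s3.png')
o=get_obs(); print(o['t'],o['ee_pos'],o['contact_force'])
hsv=cv2.cvtColor(w['color'],cv2.COLOR_RGB2HSV)
m=cv2.inRange(hsv,(50,120,60),(75,255,255)); k,l,st,ce=cv2.connectedComponentsWithStats(m); i=1+np.argmax(st[1:,4])
cs,_=cv2.findContours((l==i).astype(np.uint8),cv2.RETR_EXTERNAL,cv2.CHAIN_APPROX_NONE)
q=np.array([onz(w,*p,.074)[:2] for p in cs[0][:,0]],np.float32)
print('lid',cv2.minAreaRect(q),q.min(0),q.max(0))
E
```

```text
t: 4.45
ee_pos: [0.5336, -0.1124, 0.0963]
tool_rot: [-3.141, 0.03, -0.0]
contact_force: [-0.4, -0.9, -0.6]
finger_gap: -0.0003
4.55 [ 0.53363529 -0.11241779  0.09634292] [-0.3773657   0.50764532 -0.41133907]
lid ((0.5851500034332275, -0.11207150667905807), (0.10065169632434845, 0.11204776912927628), 88.58081817626953) [ 0.529833   -0.16368085] [ 0.6420147  -0.06065934]
```

View pics/w3.png

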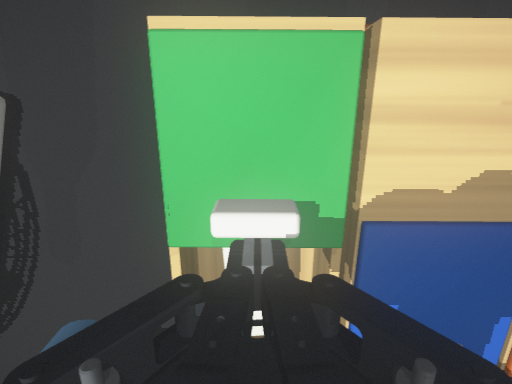

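View pics/s3.png

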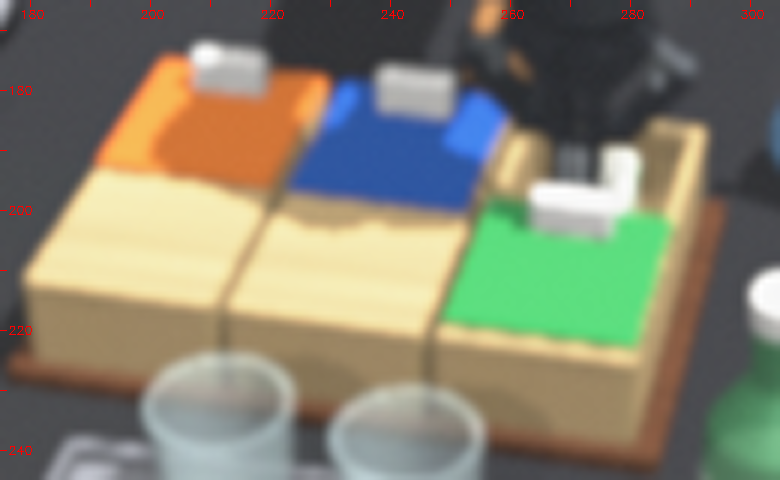

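```bash
python3 -m jog '[[[255,0.001,0,0,0,0,0],[255,0.001,0,0,0,0,0],[255,0.0005,0,0,0,0,0],[255,0,0,0,0,0,0],[255,-0.005,0,0,0,0,0],[255,0,0,-0.055,0,0,0],[110,0,0,-0.055,0,0,0],[110,-0.04,0,-0.03,0,0,0],[110,-0.03,0,0,0,0,0],[110,0,0,0,0,0,0]]]'
python3 - <<'E'
from h import *
w=camera('wrist'); cv2.imwrite('pics/w4.png',w['color'][:,:,::-1])
s=camera('scene')
o=get_obs(); print(o['t'],o['ee_pos'],R.from_rotvec(o['tool_rot']).as_matrix().round(3),o['contact_force'])
hsv=cv2.cvtColor(w['color'],cv2.COLOR_RGB2HSV)
m=cv2.inRange(hsv,(50,120,60),(75,255,255)); k,l,st,ce=cv2.connectedComponentsWithStats(m)
for i in range(1,k):
  if st[i,4]<150: continue
  cs,_=cv2.findContours((l==i).astype(np.uint8),cv2.RETR_EXTERNAL,cv2.CHAIN_APPROX_NONE)
  q=np.array([onz(w,*p,.074)[:2] for p in cs[0][:,0]],np.float32)
  q2=np.array([onz(w,*p,.058)[:2] for p in cs[0][:,0]],np.float32)
  print(st[i],'z74',cv2.minAreaRect(q),'z58',cv2.minAreaRect(q2))
E
```

```text
t: 5.8
ee_pos: [0.4605, -0.111, 0.237]
tool_rot: [3.141, -0.031, 0.004]
contact_force: [0.5, -0.7, -0.0]
finger_gap: 0.0487
5.9 [ 0.46130689 -0.1110744   0.2362873 ] [[ 1.    -0.019  0.001]
 [-0.019 -1.    -0.   ]
 [ 0.001  0.    -1.   ]] [ 0.04983014 -0.2592837  -0.51299869]
[ 199    0  115  108 9645] z74 ((0.5747384428977966, -0.11205678433179855), (0.10066164284944534, 0.0897904708981514), 88.85509490966797) z58 ((0.5767711400985718, -0.1120397076010704), (0.10619264841079712, 0.09472416341304779), 88.8550796508789)
```

View pics/w4.png

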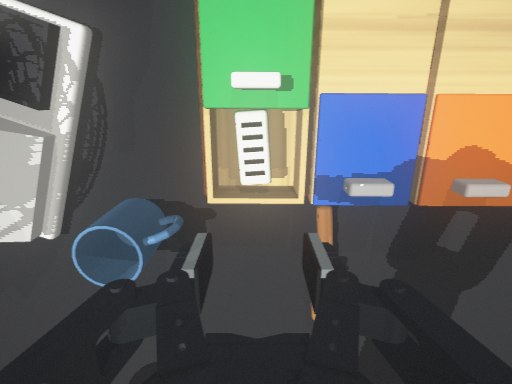

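Run:
```python
from h import *
w=camera('wrist'); crop(w,195,95,325,215,6,'w4c.png')
hsv=cv2.cvtColor(w['color'],cv2.COLOR_RGB2HSV); m=cv2.inRange(hsv,(0,0,190),(180,45,255)); m[:105]=0;m[200:]=0;m[:,:225]=0;m[:,285:]=0
p=cv2.findNonZero(m); r=cv2.minAreaRect(np.array([onz(w,*a,.058)[:2] for a in p[:,0]],np.float32)); print(r)
m2=cv2.inRange(w['color'],(0,0,0),(255,255,255))
for n,u,v,z in(('well rim inner corners',0,0,0),):pass
print(p[:,0].min(0),p[:,0].max(0))
```

```text
((0.4870122969150543, -0.10685102641582489), (0.0781654566526413, 0.033279549330472946), 2.6452536582946777)
[235 111] [270 185]
```

View pics/w4c.png

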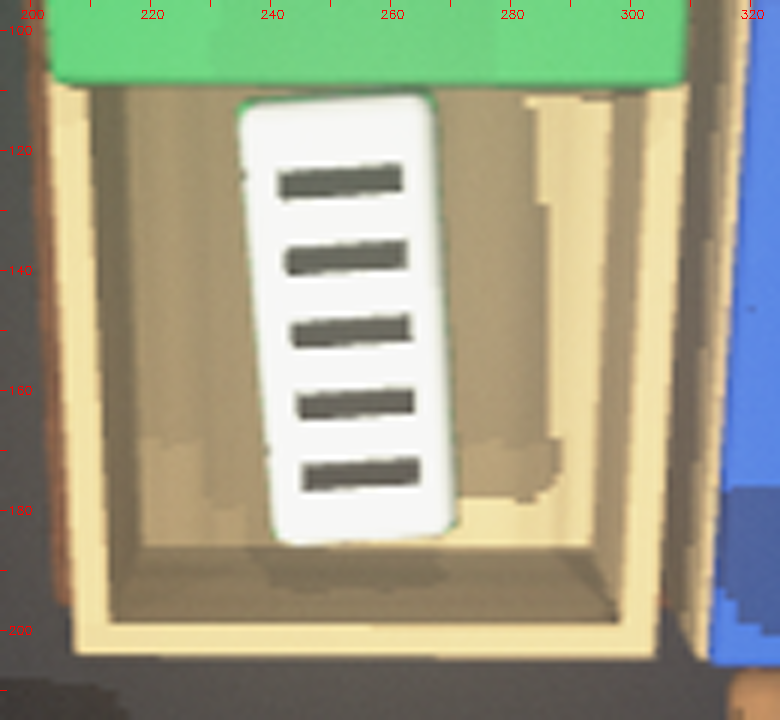

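```bash
python3 -m jog '[[[122,0.0256,-0.0046,0,0,0,-3.7],[122,0,0,0.055,0,0,0],[122,0,0,0.055,0,0,0],[122,0,0,0.04,0,0,0],[122,0,0,0.025,0,0,0],[122,0,0,0.015,0,0,0],[122,0,0,0.005,0,0,0],[255,0,0,0,0,0,0],[255,0,0,0,0,0,0],[255,0,0,0,0,0,0]]]' 40
python3 - <<'E'
from h import *
w=camera('wrist'); cv2.imwrite('pics/w5.png',w['color'][:,:,::-1])
o=get_obs(); print(o['t'],o['ee_pos'],o['contact_force'],o['finger_gap'])
E
```

```text
t: 7.2
ee_pos: [0.4872, -0.1072, 0.0421]
tool_rot: [3.14, 0.071, 0.002]
contact_force: [0.4, -0.1, -0.8]
finger_gap: 0.0334
7.25 [ 0.48710184 -0.10712775  0.04196593] [-0.52945823  0.48453545 -0.64780558] 0.03331303343180102
```

View pics/w5.png

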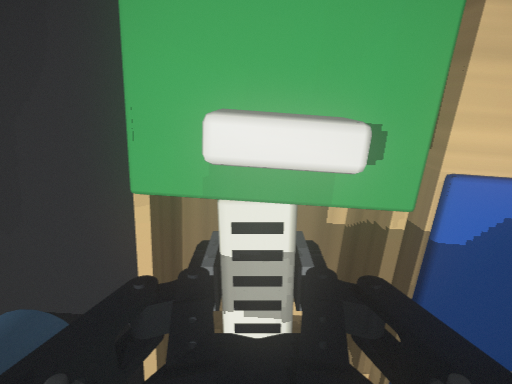

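```bash
python3 - <<'E'
from h import *
s=camera('scene');d=camera('side')
print('bottle',onz(s,303,270,0),onz(d,178,211,0), get_obs()['joint_pos'])
E
python3 -m jog '[[[255,0,0,-0.04,0,0,0],[255,0,0,-0.06,0,0,0],[255,0,0,-0.06,0,0,0],[255,0.0241,-0.052,0,0,0,0],[255,0.0241,-0.052,0,0,0,0],[255,0.0241,-0.052,0,0,0,0],[255,0.0241,-0.052,0,0,0,0],[255,0,0,0,0,0,-10],[255,0,0,0,0,0,-10],[255,0,0,0,0,0,-10]]]'
python3 - <<'E'
from h import *
w=camera('wrist'); cv2.imwrite('pics/w6.png',w['color'][:,:,::-1])
o=get_obs(); print(o['t'],o['ee_pos'],o['tool_rot'],o['contact_force'],o['finger_gap'],o['joint_pos'])
E
```

```text
bottle [ 7.55840506e-01  2.25083385e-02 -1.11022302e-16] [0.75443743 0.01932693 0.        ] [-3.65789788e-01 -2.53682366e-02  2.05730469e+00  2.95156656e-05
  1.10899977e+00  1.15966941e+00]
t: 8.6
ee_pos: [0.5735, 0.1055, 0.2011]
tool_rot: [-3.013, -0.891, 0.001]
contact_force: [-0.6, -0.3, -0.9]
finger_gap: 0.0335
8.65 [0.57348282 0.10536732 0.2011697 ] [-3.01105941e+00 -8.96076836e-01  3.80682069e-04] [ 0.53803848 -0.37548699 -0.34555821] 0.03346955616126868 [ 5.41186893e-02 -1.51287675e-02  1.75622726e+00 -3.03073984e-05
  1.40073621e+00  1.04642195e+00]
```

View pics/w6.png

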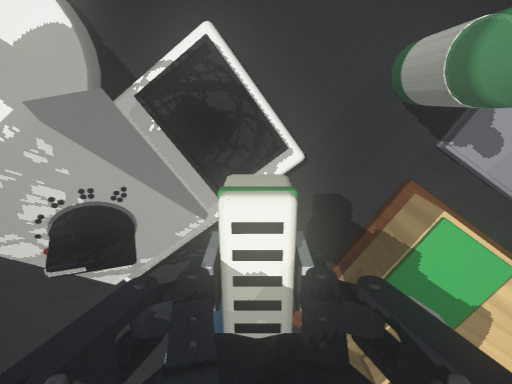

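Run:
```python
from h import *
w=camera('wrist'); crop(w,20,170,150,285,6,'w6d.png'); crop(w,120,10,310,200,4,'w6t.png')
np.save('w6.npy',w,allow_pickle=True)
```

```text
(no output)
```

View pics/w6d.png

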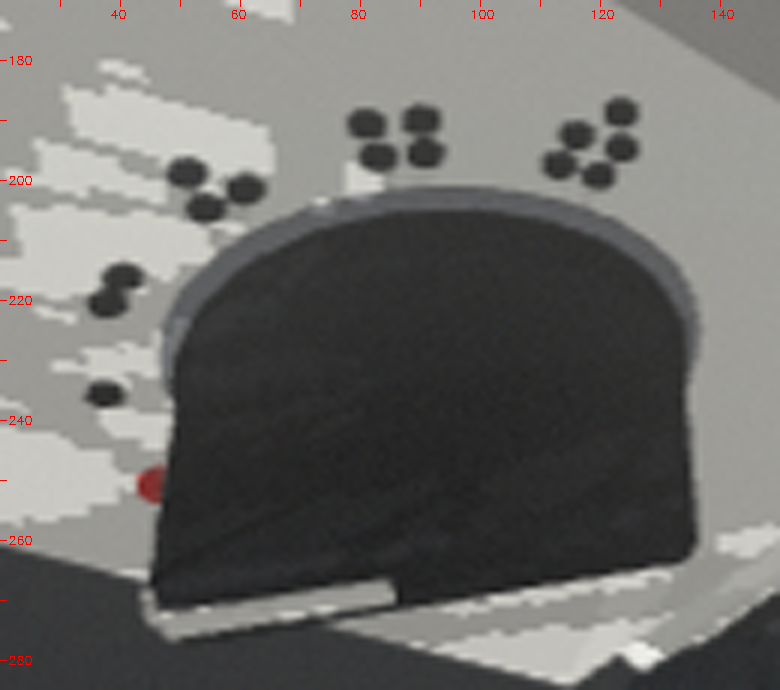

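View pics/w6t.png

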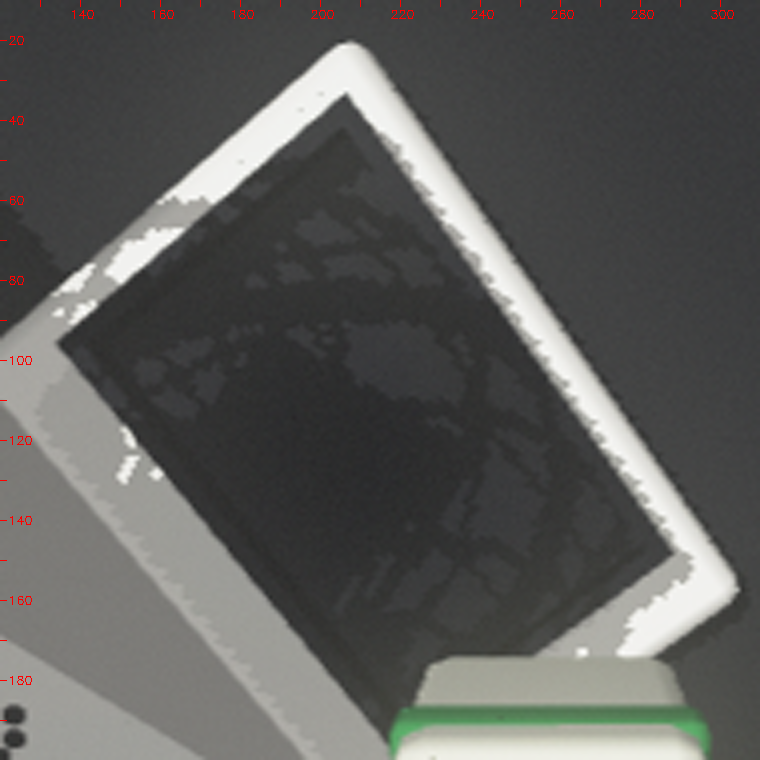

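```bash
cat > dial.py <<'E'
from h import *
def report(w,pts,z=.038):
    p=np.array([onz(w,*a,z)[:2] for a in pts]); return p
E
python3 - <<'E'
from h import *
w=np.load('w6.npy',allow_pickle=True).item()
for z in(.025,.038):
    A,B,C,E_=[onz(w,*a,z)[:2] for a in((206,33.5),(134.5,96),(288,149),(217,197))]
    v=C-A; u=B-A; l=(E_-B)/np.linalg.norm(E_-B)
    print(z,'A',A.round(4),'long',np.linalg.norm(v).round(4),np.degrees(np.arctan2(-v[1],-v[0])).round(2),'left edge dir',np.degrees(np.arctan2(-l[1],-l[0])).round(2),'short',np.linalg.norm(u).round(4),np.degrees(np.arctan2(u[1],u[0])).round(2),'mid',((B+C)/2).round(4))
    print([onz(w,*a,z)[:2].round(4) for a in((206,20),(303,157))], 'white outer')
E
```

```text
0.025 A [0.6602 0.2192] long 0.1354 69.6 left edge dir 69.3 short 0.0929 160.08 mid [0.5929 0.1716]
[array([0.6699, 0.2248]), array([0.6147, 0.0741])] white outer
0.038 A [0.6593 0.2162] long 0.1296 69.6 left edge dir 69.3 short 0.0889 160.08 mid [0.5949 0.1706]
[array([0.6686, 0.2215]), array([0.6158, 0.0772])] white outer
```

```bash
python3 -m jog '[[[255,0,0,0,0,0,-10],[255,0,0,0,0,0,-10],[255,0,0,0,0,0,-10],[255,0,0,0,0,0,-6.5],[255,0.0343,-0.0013,0,0,0,0],[255,0.0343,-0.0013,0,0,0,0],[255,0,0,0.05,0,0,0],[255,0,0,0.05,0,0,0],[255,0,0,0.02,0,0,0],[255,0,0,0,0,0,0]]]'
python3 - <<'E'
from h import *
w=camera('wrist'); cv2.imwrite('pics/w7.png',w['color'][:,:,::-1])
s=camera('scene'); crop(s,315,165,445,265,6,'s7.png')
o=get_obs(); print(o['t'],o['ee_pos'],R.from_rotvec(o['tool_rot']).as_matrix().round(3),o['contact_force'],o['finger_gap'],o['joint_pos'])
E
```

```text
t: 9.95
ee_pos: [0.5947, 0.1699, 0.08]
tool_rot: [-2.588, -1.779, 0.004]
contact_force: [-0.5, 0.2, 0.1]
finger_gap: 0.0337
10.05 [0.59717434 0.17029133 0.08354409] [[ 0.358  0.934  0.003]
 [ 0.934 -0.358  0.001]
 [ 0.002  0.003 -1.   ]] [-0.04854642  0.46351616 -0.11208741] 0.033217041103673864 [1.58001956e-01 1.89729893e-01 1.74719973e+00 3.03052595e-05
 1.20127209e+00 5.23844183e-01]
```

View pics/w7.png

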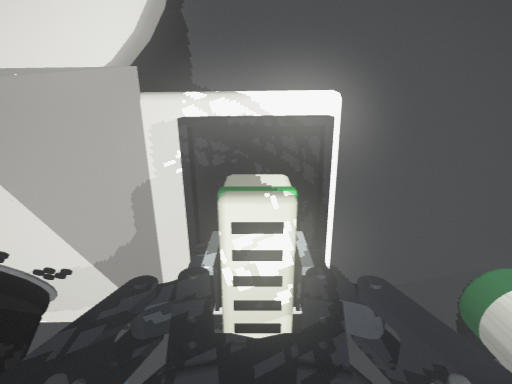

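View pics/s7.png

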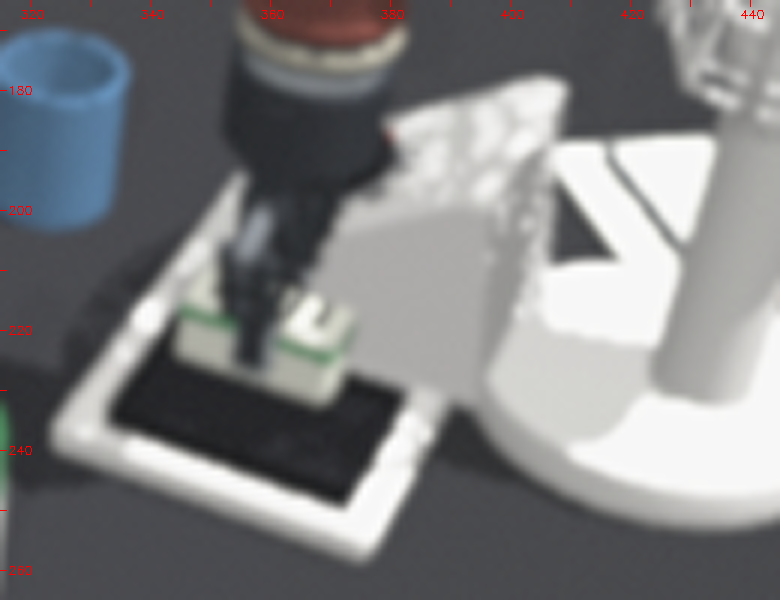

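```bash
python3 -m jog '[[[255,0,0,0.015,0,0,0],[255,0,0,0.008,0,0,0],[255,0,0,0.004,0,0,0],[255,0,0,0.002,0,0,0],[255,0,0,0.002,0,0,0],[255,0,0,0,0,0,0],[255,0,0,0,0,0,0],[255,0,0,0,0,0,0],[255,0,0,0,0,0,0],[255,0,0,0,0,0,0]]]'
```

```text
t: 11.3
ee_pos: [0.5957, 0.1702, 0.0504]
tool_rot: [2.587, 1.782, 0.0]
contact_force: [0.3, 0.8, -1.0]
finger_gap: 0.0333
```

```bash
python3 -m jog '[[[255,0,0,0.001,0,0,0],[255,0,0,0.001,0,0,0],[255,0,0,0,0,0,0],[255,0,0,0,0,0,0],[255,0,0,0,0,0,0],[255,0,0,0,0,0,0],[255,0,0,0,0,0,0],[255,0,0,0,0,0,0],[255,0,0,0,0,0,0],[255,0,0,0,0,0,0]]]'
```

```text
t: 12.55
ee_pos: [0.5957, 0.1702, 0.0483]
tool_rot: [2.588, 1.782, 0.0]
contact_force: [0.4, 0.5, -0.7]
finger_gap: 0.0336
```

Within about a millimetre of the floor. I'll release gently and lift clear.

```bash
python3 -m jog '[[[170,0,0,0.001,0,0,0],[150,0,0,0,0,0,0],[130,0,0,0,0,0,0],[122,0,0,0,0,0,0],[122,0,0,0,0,0,0],[122,0,0,-0.01,0,0,0],[122,0,0,-0.04,0,0,0],[122,0,0,-0.06,0,0,0],[122,-0.06,0,-0.06,0,0,0],[122,-0.02,0,0,0,0,0]]]'
python3 - <<'E'
from h import *
w=camera('wrist'); cv2.imwrite('pics/w8.png',w['color'][:,:,::-1]);np.save('w8.npy',w,allow_pickle=True)
s=camera('scene'); crop(s,315,165,445,265,6,'s8.png')
o=get_obs(); print(o['t'],o['ee_pos'],R.from_rotvec(o['tool_rot']).as_matrix().round(3),o['finger_gap'],o['joint_pos'])
E
```

```text
t: 13.8
ee_pos: [0.5752, 0.1092, 0.2082]
tool_rot: [2.583, 1.777, 0.014]
contact_force: [0.5, -0.8, -0.1]
finger_gap: 0.0449
13.9 [0.57253489 0.10879556 0.2024084 ] [[ 0.359  0.933  0.001]
 [ 0.933 -0.359 -0.   ]
 [ 0.     0.001 -1.   ]] 0.04450738402700555 [ 6.02037931e-02 -1.78996740e-02  1.75684814e+00 -1.89166694e-04
  1.40115932e+00  4.27299354e-01]
```

View pics/w8.png

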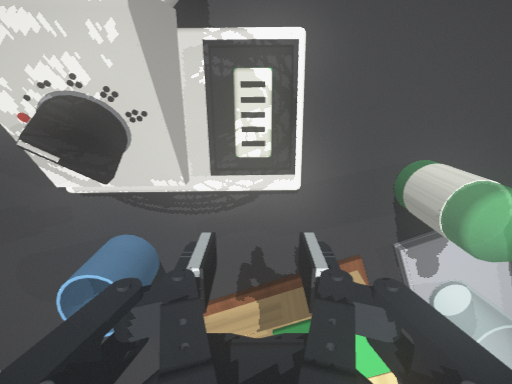

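View pics/s8.png

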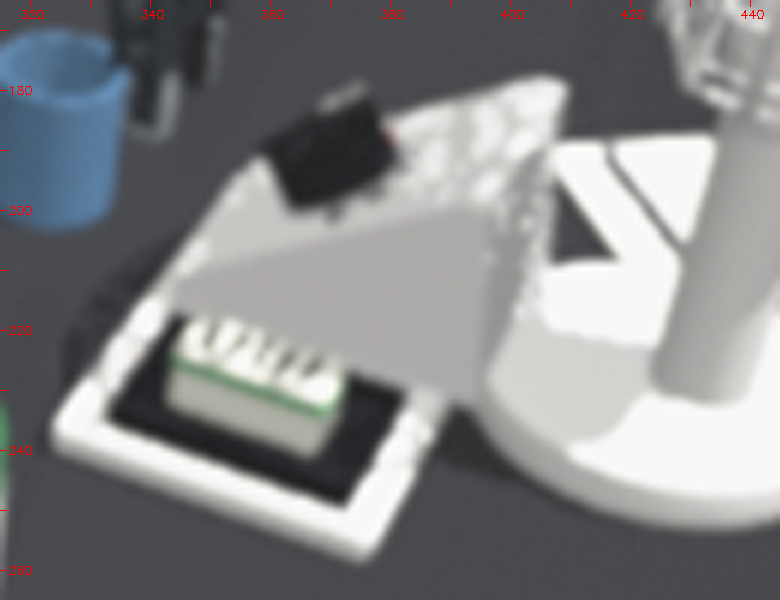

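Run:
```python
from h import *
w8=np.load('w8.npy',allow_pickle=True).item(); crop(w8,5,65,155,195,5,'w8d.png')
```

```text
(no output)
```

View pics/w8d.png

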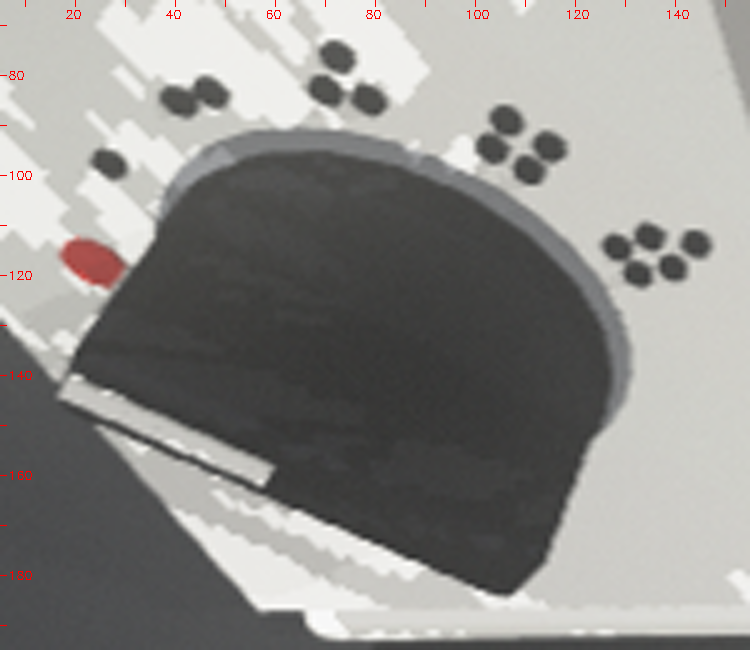

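Run:
```python
from h import *
from scipy.optimize import least_squares
w6=np.load('w6.npy',allow_pickle=True).item(); w8=np.load('w8.npy',allow_pickle=True).item()
a=np.array([(27,97.6),(44,84.4),(73.9,81.5),(108.8,94.3),(135.9,115.8)])-.4
b=np.array([(37.3,235.7),(39.2,218.2),(55.4,201.6),(86.3,193),(119.3,194.3)])-.4
yaw=np.radians(69.1); ex=np.array([np.cos(yaw),np.sin(yaw),0]);ey=np.array([-ex[1],ex[0],0])
t=np.radians(35); n=-np.sin(t)*ex+np.array([0,0,np.cos(t)]); up=np.cross(ey,n); up=up*np.sign(up[2]); left=ey
P=[tri(w8,x,w6,y) for x,y in zip(a,b)]
for p,e in P: print(p.round(4),e.round(4), (p@n).round(4))
s=camera('scene');d=camera('side'); print('red',tri(s,(379.7,187.5),d,(176.5,272.5)),tri(w8,(23,117.2),d,(176,272)))
# model: centre c, radius r, angle of k: th0 - k*30deg measured as angle from left?? 
def dots(q):
    c=q[:3]; return [c+q[3]*(np.cos(q[4]+k*np.pi/6)*left+np.sin(q[4]+k*np.pi/6)*up) for k in range(1,6)]
def f(q):
    D=dots(q); r=[]
    for i in range(5): r+=list(proj(w8,D[i])-a[i])+list(proj(w6,D[i])-b[i])
    return r
q=least_squares(f,[.464,.22,.09,.05,0]); print(q.x.round(4),'th0',np.degrees(q.x[4]),np.abs(q.fun).max())
c=q.x[:3]; tr=np.array([.595,.1706,.025]); print('fan-frame offset from tray',(c-tr)@ex,(c-tr)@ey)
g=c+.025*n; print('dial_grip',g.round(4),'n',n.round(4))
np.savez('dial.npz',g=g,n=n,ex=ex,ey=ey,up=up,th0=q.x[4])
# bar edge direction on outer face plane
def onpl(w,uv,h):
    p,dd=ray(w,*uv); return p+dd*(((c+h*n-p)@n)/(dd@n))
for nm,w,pts in(('w8',w8,[(19.5,144.5),(58.5,162),(21,140),(59.6,158)]),('w6',w6,[(46,272),(85,266.5),(49,276.5),(85.8,270)])):
  for i in(0,2):
    u=onpl(w,pts[i],.041)-onpl(w,pts[i+1],.041); print(nm,'ptr angle',np.degrees(np.arctan2(u@up,u@left)).round(1),np.linalg.norm(u).round(4), [( ((onpl(w,p,.041)-c)@left).round(4),((onpl(w,p,.041)-c)@up).round(4)) for p in pts[i:i+2]])
```

```text
[0.4414 0.2441 0.1041] 0.0001 -0.1358
[0.4617 0.2462 0.109 ] 0.0001 -0.1372
[0.484  0.2397 0.1107] 0.0001 -0.1368
[0.5002 0.2242 0.1041] 0.0001 -0.1372
[0.5072 0.204  0.092 ] 0.0002 -0.1377
red (array([0.41988115, 0.23666277, 0.09311002]), np.float64(0.00046194724821089166)) (array([0.42232288, 0.23582797, 0.09268962]), np.float64(0.0016186001710831966))
[0.4626 0.2087 0.085  0.0454 0.2057] th0 11.78550220701656 1.2082148342035808
fan-frame offset from tray -0.011582127080821361 0.1372493051424909
dial_grip [0.4575 0.1953 0.1055] n [-0.2046 -0.5358  0.8192]
w8 ptr angle 45.5 0.0252 [(np.float64(0.0252), np.float64(0.0209)), (np.float64(0.0076), np.float64(0.0029))]
w8 ptr angle 46.4 0.0247 [(np.float64(0.0215), np.float64(0.0251)), (np.float64(0.0044), np.float64(0.0072))]
w6 ptr angle 46.6 0.0263 [(np.float64(0.0228), np.float64(0.0255)), (np.float64(0.0048), np.float64(0.0065))]
w6 ptr angle 42.9 0.0256 [(np.float64(0.0273), np.float64(0.0203)), (np.float64(0.0086), np.float64(0.0028))]
```

```bash
python3 -m jog '[[[122,-0.002,-0.046,0,0,0,0],[122,-0.002,-0.046,0,0,0,0],[122,-0.002,-0.046,0,0,0,0],[122,0,0,0,0,10,0],[122,0,0,0,0,10,0],[122,0,0,0,0,10,0],[122,0,0,0,0,5,0],[122,0,0,0,0,0,-10],[122,0,0,0,0,0,-10],[122,0,0,0,0,0,-10]]]'
cat > rel.py <<'E'
from h import *
o=get_obs(); D=np.load('dial.npz'); M=R.from_rotvec(o['tool_rot']).as_matrix()
print(o['t'],o['ee_pos'].round(4),'q',o['joint_pos'].round(3),'gap',o['finger_gap'],'F',o['contact_force'].round(1),'T',o['torque'].round(2))
print('TCP rel grip in tool axes (grip - tcp):',(M.T@(D['g']-o['ee_pos'])).round(4))
for a in(45,135):
    p=np.cos(np.radians(a))*D['ey']+np.sin(np.radians(a))*D['up']
    T=np.c_[p,np.cross(-D['n'],p),-D['n']]; print('turn to',a,np.degrees(R.from_matrix(M.T@T).as_rotvec()).round(1))
E
python3 rel.py
python3 - <<'E'
from h import *
w=camera('wrist'); cv2.imwrite('pics/w9.png',w['color'][:,:,::-1]);np.save('w9.npy',w,allow_pickle=True)
E
```

```text
t: 15.25
ee_pos: [0.441, 0.1545, 0.1998]
tool_rot: [-1.822, -2.149, -0.835]
contact_force: [0.5, 0.1, 0.9]
finger_gap: 0.0445
15.25 [0.441  0.1545 0.1998] q [-0.162 -0.503  2.238  0.618  1.323 -0.456] gap 0.04454023823781928 F [0.5 0.1 0.9] T [-0.25  0.06  0.02]
TCP rel grip in tool axes (grip - tcp): [-0.0161 -0.008   0.1025]
turn to 45 [ -0.2  -0.1 -14.8]
turn to 135 [-0.2  0.1 75.2]
```

View pics/w9.png

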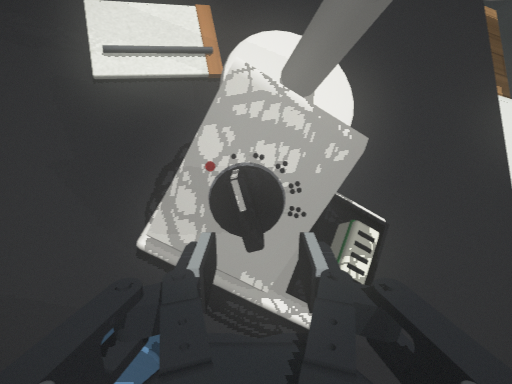

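Run:
```python
from h import *
w=np.load('w9.npy',allow_pickle=True).item(); D=np.load('dial.npz'); crop(w,195,140,325,260,6,'w9d.png')
for h in(-.014,0,.016): print(h,proj(w,D['g']+h*D['n']))
g=cv2.cvtColor(w['color'],cv2.COLOR_RGB2GRAY)
```

```text
-0.014 [248.10272269 206.13724798]
0 [247.55031317 211.95466088]
0.016 [246.84126451 219.42163725]
```

View pics/w9d.png

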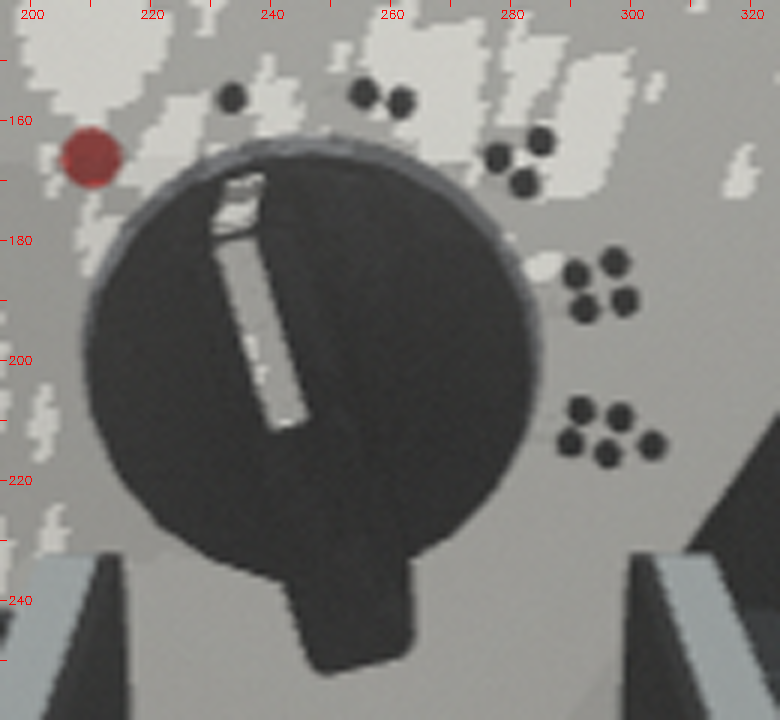

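```bash
python3 - <<'E'
from h import *
from scipy.optimize import least_squares
W=[np.load(f'w{i}.npy',allow_pickle=True).item() for i in(6,8,9)]; D=np.load('dial.npz')
ob=[np.array([(45,250),(37.3,235.7),(39.2,218.2),(55.4,201.6),(86.3,193),(119.3,194.3)])-.4,
np.array([(23.4,117.6),(27,97.6),(44,84.4),(73.9,81.5),(108.8,94.3),(135.9,115.8)])-.4,
np.array([(210.2,166.2),(233.7,156.3),(258.7,156.3),(281.7,166.8),(295,187.8),(296,212.3)])-.4]
left,up,n=D['ey'],D['up'],D['n']; th=np.radians(15)
def f(q,use):
    r=[]
    for j in use:
        for k in range(6):
            if j==0 and k==0: continue
            r+=list(proj(W[j],q[:3]+q[3]*(np.cos(th+k*np.pi/6)*left+np.sin(th+k*np.pi/6)*up))-ob[j][k])
    return r
for use in((0,1,2),(2,),(0,1)):
    q=least_squares(f,[.462,.208,.085,.05],args=(use,)); c=q.x[:3]; g=c+.025*n
    print(use,q.x.round(4),np.abs(q.fun).max().round(2),'g',g.round(4)); 
    for h in(-.014,.016): print('  w9',proj(W[2],g+h*n).round(1))
    tr=np.array([.595,.1706,.025]); print('  off',((c-tr)@D['ex']).round(4),((c-tr)@D['ey']).round(4))
    if len(use)==3: np.savez('dial.npz',g=g,n=n,ex=D['ex'],ey=D['ey'],up=up)
E
python3 rel.py
```

```text
(0, 1, 2) [0.4608 0.21   0.085  0.0452] 2.96 g [0.4557 0.1966 0.1054]
  w9 [246.2 204.5]
  w9 [244.7 217.6]
  off -0.0111 0.1394
(2,) [0.4015 0.1528 0.3319 0.0019] 2.42 g [0.3964 0.1394 0.3524]
  w9 [ 123.3 1279.7]
  w9 [263.2  55.6]
  off -0.0856 0.1744
(0, 1) [0.4601 0.2102 0.0839 0.0453] 2.97 g [0.455  0.1968 0.1043]
  w9 [245.2 204.4]
  w9 [243.6 217.4]
  off -0.0111 0.1402
15.3 [0.441  0.1545 0.1998] q [-0.162 -0.503  2.238  0.618  1.323 -0.46 ] gap 0.04477736001100618 F [ 0.5 -0.6  0.2] T [-0.25  0.09 -0.03]
TCP rel grip in tool axes (grip - tcp): [-0.0147 -0.0097  0.1029]
turn to 45 [ -0.2  -0.1 -14.6]
turn to 135 [-0.2  0.1 75.4]
```

```bash
python3 -m jog '[[[122,0,0,0,0,0,-10],[122,0,0,0,0,0,-4.6],[122,-0.009,-0.0124,0,0,0,0],[122,0,0,0.04,0,0,0],[122,0,0,0.022,0,0,0],[122,0,0,0,0,0,0],[122,0,0,0,0,0,0],[122,0,0,0,0,0,0],[122,0,0,0,0,0,0],[122,0,0,0,0,0,0]]]'; python3 rel.py;python3 - <<'E'
from h import *
w=camera('wrist'); cv2.imwrite('pics/w10.png',w['color'][:,:,::-1]);np.save('w10.npy',w,allow_pickle=True)
crop(w,180,170,330,330,4,'w10c.png')
E
```

```text
t: 16.55
ee_pos: [0.4479, 0.1762, 0.1426]
tool_rot: [-1.576, -2.412, -0.888]
contact_force: [-0.2, -0.3, -0.0]
finger_gap: 0.0444
16.55 [0.4479 0.1762 0.1426] q [-0.103 -0.403  2.272  0.643  1.178 -0.741] gap 0.04439101121377752 F [-0.2 -0.3 -0. ] T [-0.25  0.06  0.  ]
TCP rel grip in tool axes (grip - tcp): [-0.0024 -0.0024  0.0429]
turn to 45 [ 0.1  0.  -0.4]
turn to 135 [ 0.1 -0.  89.6]
```

View pics/w10.png

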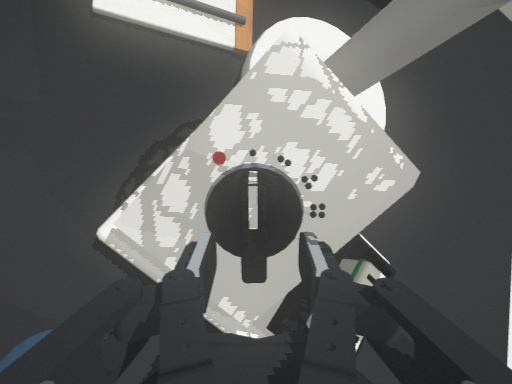

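View pics/w10c.png

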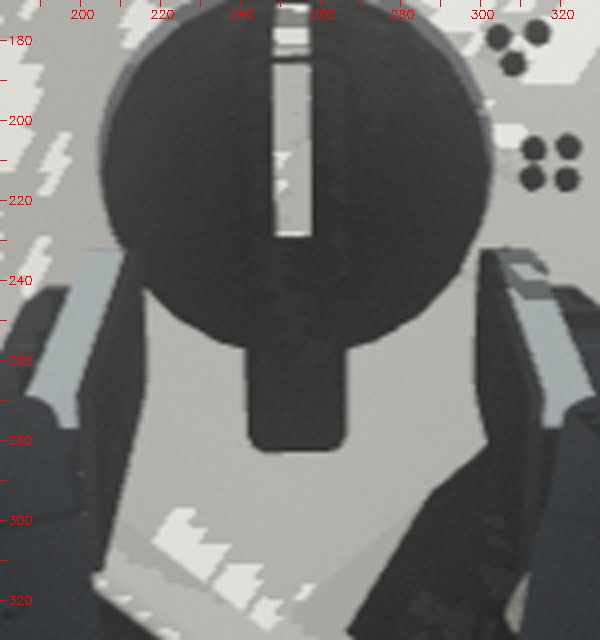

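Run:
```python
from h import *
w=np.load('w10.npy',allow_pickle=True).item(); o=get_obs(); Rt=R.from_rotvec(o['tool_rot'])
for (u,v,z) in((253,184.5,.027),(253.5,281.5,.027),(205.5,208,.057),(301.5,208,.057),(252,161+1,.057),(253,257,.057)):
    p,d=ray(w,u-.4,v-.4); p=Rt.inv().apply(p-o['ee_pos']); d=Rt.inv().apply(d); print((u,v),(p+d*(z-p[2])/d[2]).round(4))
```

```text
(253, 184.5) [ 0.0308 -0.0022  0.027 ]
(253.5, 281.5) [-0.032  -0.0022  0.027 ]
(205.5, 208) [ 0.0053 -0.0351  0.057 ]
(301.5, 208) [0.0053 0.0303 0.057 ]
(252, 162) [ 0.0372 -0.0032  0.057 ]
(253, 257) [-0.0325 -0.003   0.057 ]
```

```bash
python3 -m jog '[[[122,0.0005,-0.0024,0,0,0,0],[122,0,0,0.015,0,0,0],[122,0,0,0.015,0,0,0],[122,0,0,0.008,0,0,0],[122,0,0,0,0,0,0],[122,0,0,0,0,0,0],[200,0,0,0,0,0,0],[255,0,0,0,0,0,0],[255,0,0,0,0,0,0],[255,0,0,0,0,0,0]]]' 30; python3 rel.py;python3 - <<'E'
from h import *
w=camera('wrist'); cv2.imwrite('pics/w11.png',w['color'][:,:,::-1])
E
```

```text
t: 17.85
ee_pos: [0.4533, 0.1963, 0.1107]
tool_rot: [-1.575, -2.412, -0.888]
contact_force: [-2.9, -4.4, 5.2]
finger_gap: 0.0156
17.85 [0.4533 0.1963 0.1107] q [-0.051 -0.324  2.273  0.665  1.084 -0.752] gap 0.015617817652806962 F [-2.9 -4.4  5.2] T [-0.45  0.41  0.25]
TCP rel grip in tool axes (grip - tcp): [-0.003  -0.      0.0049]
turn to 45 [ 0.   0.  -0.4]
turn to 135 [ 0.   0.  89.6]
```

View pics/w11.png

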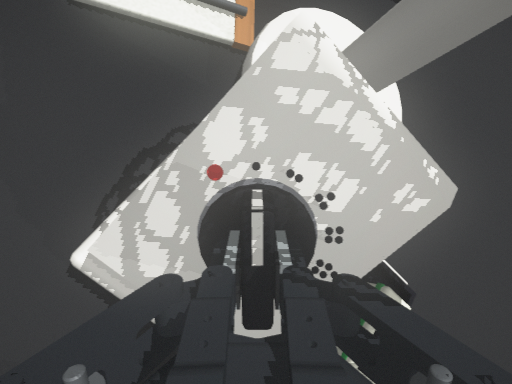

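```bash
python3 -m jog '[[[255,0,0,-0.0015,0,0,0],[255,0,0,0,0,0,0],[255,0,0,0,0,0,6],[255,0,0,0,0,0,8],[255,0,0,0,0,0,8],[255,0,0,0,0,0,8],[255,0,0,0,0,0,0],[255,0,0,0,0,0,0],[255,0,0,0,0,0,0],[255,0,0,0,0,0,0]]]' 40; python3 rel.py;python3 - <<'E'
from h import *
w=camera('wrist'); cv2.imwrite('pics/w12.png',w['color'][:,:,::-1])
E
```

```text
t: 19.15
ee_pos: [0.454, 0.1962, 0.1111]
tool_rot: [-2.058, -1.838, -0.779]
contact_force: [12.3, 9.3, -10.4]
finger_gap: 0.0153
19.15 [0.454  0.1962 0.1111] q [-0.051 -0.326  2.274  0.667  1.081 -0.228] gap 0.015314913574552766 F [ 12.3   9.3 -10.4] T [ 0.07 -1.12 -0.7 ]
TCP rel grip in tool axes (grip - tcp): [-0.0027  0.0007  0.0051]
turn to 45 [  0.3  -0.  -30.5]
turn to 135 [ 0.2 -0.2 59.5]
```

View pics/w12.png

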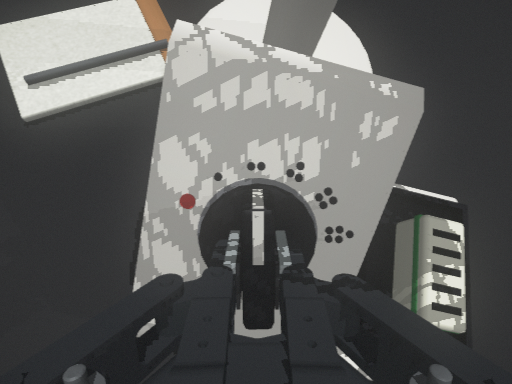

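```bash
python3 -m jog '[[[255,0,0,0.0008,0,0,0],[255,0,0,0,0,0,0],[255,0,0,0,0,0,6],[255,0,0,0,0,0,8],[255,0,0,0,0,0,8],[255,0,0,0,0,0,8],[255,0,0,0,0,0,0],[255,0,0,0,0,0,0],[255,0,0,0,0,0,0],[255,0,0,0,0,0,0]]]' 40; python3 rel.py
```

```text
t: 20.45
ee_pos: [0.455, 0.1959, 0.111]
tool_rot: [-2.379, -1.2, -0.629]
contact_force: [11.4, 4.4, -6.3]
finger_gap: 0.0154
20.45 [0.455  0.1959 0.111 ] q [-0.051 -0.324  2.273  0.666  1.079  0.295] gap 0.015369343629004485 F [11.4  4.4 -6.3] T [-0.37 -1.01 -0.77]
TCP rel grip in tool axes (grip - tcp): [-0.0023  0.001   0.0051]
turn to 45 [  0.4   0.  -60.4]
turn to 135 [ 0.3 -0.3 29.6]
```

```bash
python3 -m jog '[[[255,0,0,0.0004,0,0,0],[255,0,0,0,0,0,0],[255,0,0,0,0,0,6],[255,0,0,0,0,0,8],[255,0,0,0,0,0,8],[255,0,0,0,0,0,8],[255,0,0,0,0,0,0],[255,0,0,0,0,0,0],[255,0,0,0,0,0,0],[255,0,0,0,0,0,0]]]' 40; python3 rel.py;python3 - <<'E'
from h import *
w=camera('wrist'); cv2.imwrite('pics/w14.png',w['color'][:,:,::-1])
E
```

```text
t: 21.7
ee_pos: [0.4556, 0.1953, 0.1108]
tool_rot: [-2.541, -0.529, -0.452]
contact_force: [11.6, -0.1, -6.0]
finger_gap: 0.0155
21.7 [0.4556 0.1953 0.1108] q [-0.051 -0.324  2.272  0.665  1.077  0.819] gap 0.015511632557134775 F [11.6 -0.1 -6. ] T [-0.88 -0.96 -0.83]
TCP rel grip in tool axes (grip - tcp): [-0.0018  0.0012  0.0051]
turn to 45 [  0.5  -0.  -90.4]
turn to 135 [ 0.3 -0.3 -0.4]
```

View pics/w14.png

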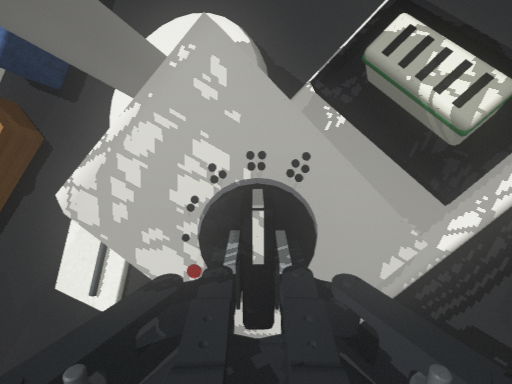

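The pointer mark is at (258,190), in line with the four dots at (256,160). I'll release and back off along the dial axis.

```bash
python3 -m jog '[[[180,0,0,0,0,0,0],[122,0,0,0,0,0,0],[122,0,0,0,0,0,0],[122,0,0,0,0,0,0],[122,0,0,-0.02,0,0,0],[122,0,0,-0.03,0,0,0],[122,0,0,-0.04,0,0,0],[122,0,0,-0.03,0,0,0],[122,0,0,0,0,0,0],[122,0,0,0,0,0,0]]]' 30; python3 rel.py;python3 - <<'E'
from h import *
w=camera('wrist'); cv2.imwrite('pics/w15.png',w['color'][:,:,::-1])
for n in('scene','side'): cv2.imwrite(f'pics/{n}15.png',camera(n)['color'][:,:,::-1])
E
```

```text
t: 23.0
ee_pos: [0.4281, 0.1323, 0.2076]
tool_rot: [-2.537, -0.532, -0.441]
contact_force: [-0.1, 1.1, 0.1]
finger_gap: 0.0444
23.0 [0.4281 0.1323 0.2076] q [-0.226 -0.557  2.259  0.616  1.385  0.831] gap 0.04438320988101676 F [-0.1  1.1  0.1] T [-0.26  0.15 -0.06]
TCP rel grip in tool axes (grip - tcp): [0.0012 0.003  0.1238]
turn to 45 [ -0.1   0.  -90.4]
turn to 135 [-0.   0.1 -0.4]
```

View pics/w15.png

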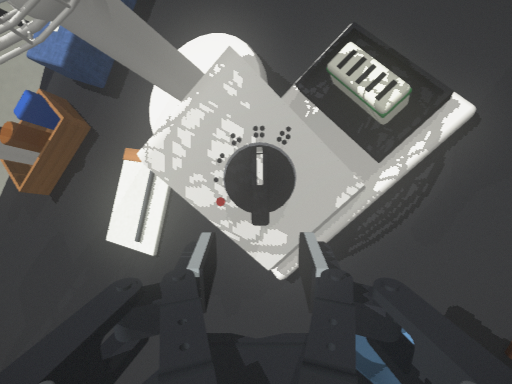

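View pics/scene15.png

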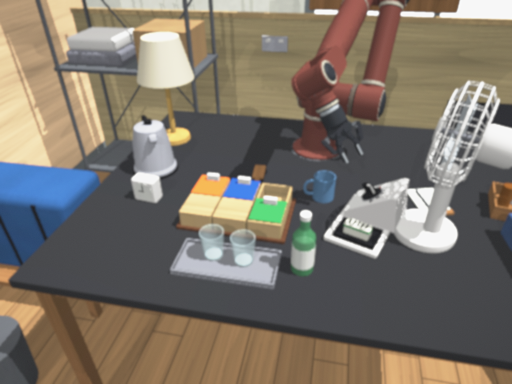

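View pics/side15.png

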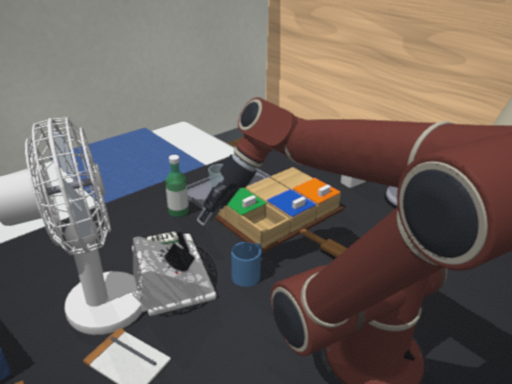

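The pointer mark at (260,152) faces the four dots at (259,131). The cartridge at (368,82) stands flat inside the tray. Blue and orange lids are shut, the mug, bottle, glasses and clock stand where they were, and the arm is clear of everything.

```bash
python3 -c "
from station import *
print(finish_job())"
```

```text
the job is handed in; nothing more can be done
None
```

The job is done and handed in at about 23 s of the 72 s allowed. I slid the green lid open, stood the scent cartridge flat in the black tray, then turned the dial clockwise from speed 1 to speed 4.

**What the last checks showed:**
- **Lid:** it measured about 99 mm open before one last small push. I did not re-measure it, but the well was clear.
- **Cartridge:** it stands flat and roughly centred in the tray.
- **Dial:** the pointer stayed at the four dots after I let go.
- **Other things:** the blue and orange lids are shut. By eye, the other things on the desk look unmoved. The gripper was open and touching nothing (about 1 N measured, which is sensor noise).

**What disagreed:**
- **Dial position:** my first estimate of the dial's axis was 3–5 mm off against a closer view, so I corrected it before gripping.
- **Force while turning:** about 19 N at most in the readings I took, because the grip was slightly off-centre and pulling outward. That is well under the limits.

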